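# Set out the electrode check on the setting plate

## Task

Get the setting plate ready for checking electrodes: stand the dark steel riser midway between the red and blue V-blocks, square to the plate with its long side running from one V-block to the other, and stand the copper electrode upright on top of it, centred and square. Put the brass setting master on the plate in front of the blue V-block (on the robot's side of it) and the graphite electrode behind the red V-block (the far side from the robot), both upright, in line with the V-block's groove and with a clear gap of about 30 mm between it and the V-block. Leave the green tin, the yellow case and the bearing where they lie, and let go of everything.

Things in the scene. Friction and masses are not known exactly. Their poses are not given: they have to be found in the camera images.
- plate: Fixed grey metal setting plate with a dark dot near each corner, lying on the bench, 230 (x) by 260 (y) by 12 mm thick; origin at the centre of its underside, top at z = +12 mm. Its -x edge looks towards the robot, +x is behind (away from the robot), y runs left along the row of V-blocks; its yaw and place vary (yaw within 0.25 rad).
- blue_vblock: Blue V-block fixed on the plate, 50 (x) by 40 (y) by 36 mm high, V groove in its top along x; origin at the centre of its underside, on the plate's top. Axes parallel to the plate's. It stands 90 mm left or right (plate y) of the plate's centre, the red one 90 mm on the other side; which is left varies.
- red_vblock: Red V-block fixed on the plate, same shape and size as the blue one (50 by 40 by 36 mm), axes parallel to the plate's, origin at the centre of its underside; the point midway between the two V-blocks is the plate's centre.
- riser: Loose dark steel riser block, 44 (x) by 60 (y) by 30 mm high, about 0.55 kg; origin at the centre of its underside. Lies flat on the bench at any yaw.
- copper_electrode: Loose electrode: bright steel square holder 36 by 36 by 30 mm high with a copper square post 22 by 22 mm, 20 mm high, centred on top (50 mm in all), about 0.36 kg; origin at the centre of its underside, x and y along the holder's sides. Stands upright on the bench.
- brass_master: Loose brass setting master: round, 36 mm diameter and 32 mm high, with a 20 mm diameter, 8 mm high button on top (40 mm in all), about 0.3 kg; origin at the centre of its underside, z up. Stands upright on the bench.
- graphite_electrode: Loose graphite electrode: white round holder 40 mm diameter, 28 mm high, with a black fin 9 (x) by 30 (y) by 22 mm high on top (50 mm in all), about 0.12 kg; origin at the centre of its underside, z up. Stands upright on the bench.
- tin: Bystander: round green tin, 52 mm diameter, 30 mm high, origin at the centre of its underside. Not to be moved.
- yellow_case: Bystander: yellow plastic case, 45 by 45 by 24 mm high, origin at the centre of its underside. Not to be moved.
- bearing: Bystander: steel bearing ring lying flat, 52 mm outer and 25 mm inner diameter, 15 mm high, origin at the centre of its underside. Not to be moved.
Things that resemble listed ones, but are neither listed nor needed, are in the scene too. Leave any purple look-alike of the riser alone.

How it is judged:
At the end, for the whole second after the job is handed in: Riser within 12 mm of midway between the V-blocks, short axis along plate x (0.2 rad); copper electrode on it, within 10 mm, square (0.2 rad); brass master 73 mm before the blue, graphite electrode 75 mm behind the red V-block (centres, 14 mm each way); all upright (0.1 rad), at rest (x of riser in the frame of plate between -0.012 and 0.012 m and y of riser in the frame of plate between -0.012 and 0.012 m and z of riser in the frame of plate between 0.008 and 0.016 m and angle between the x axis of riser and the x axis of plate, either way round below 0.2 rad and horizontal distance between copper_electrode and riser below 0.01 m and z of copper_electrode in the frame of riser between 0.026 and 0.034 m and (angle between the x axis of copper_electrode and the x axis of riser, either way round below 0.2 rad or angle between the x axis of copper_electrode and the y axis of riser, either way round below 0.2 rad) and x of brass_master in the frame of blue_vblock between -0.087 and -0.059 m and y of brass_master in the frame of blue_vblock between -0.014 and 0.014 m and z of brass_master in the frame of plate between 0.008 and 0.016 m and x of graphite_electrode in the frame of red_vblock between 0.061 and 0.089 m and y of graphite_electrode in the frame of red_vblock between -0.014 and 0.014 m and z of graphite_electrode in the frame of plate between 0.008 and 0.016 m and angle between each of riser, copper_electrode, brass_master, graphite_electrode's own z axis and vertical below 0.1 rad and linear speed of each of riser, copper_electrode, brass_master, graphite_electrode below 0.02 m/s and angular speed of each of riser, copper_electrode, brass_master, graphite_electrode below 0.2 rad/s); the robot touches nothing.
It fails at once if the green tin is moved by more than 20 mm (distance of tin from where it was at the start of the episode above 0.02 m).
It fails at once if the yellow case is moved by more than 20 mm (distance of yellow_case from where it was at the start of the episode above 0.02 m).
It fails at once if the bearing is moved by more than 20 mm (distance of bearing from where it was at the start of the episode above 0.02 m).
It also fails if it takes over 106 s, if anything falls off the work surface, if the arm or the gripper's body presses on something with over 40 N, if the wrist force passes 120 N, or if a joint passes its speed limit or range.

## Robot

A 6-joint arm with a two-finger parallel gripper is mounted at the origin on the work surface. World frame = base frame: x ahead of the robot, y to its left, z up, the work surface at z = 0. Lengths are in m, angles in rad, forces in N, time in s.
With the tool pointing down it reaches from about 0.375 to 0.925 m from the base axis. Payload 5.7 kg.
Tool frame: the origin (TCP) lies midway between the tips of the shut fingers; the grasp point (between the pads) lies 19 mm behind it; z points along the fingers, x is the direction in which the jaws open and shut, and the axes are right-handed (so a half turn about z gives the same grasp; the last joint's range is limited). The gripper opens to 88 mm and grips with 3 to 60 N. Pads are 20 mm wide; open, the fingers measure 115 mm over their backs; the gripper's body (75 mm by 178 mm) begins 61 mm behind the grasp point.
Start: joints at [1.131, 0.359, 1.51, -0, 1.272, -0.115], TCP at [0.191, 0.569, 0.223] pointing down, gripper open.
Joint ranges: [-2.97, 2.97], [-1.01, 2.36], [0.21, 2.38], [-0.96, 4.11], [0.2, 2.71], [-2.98, 2.98]. Speed limits (rad/s): [2.39, 2.39, 3.14, 3.14, 3.14, 3.14].

## Interface

Orientations are given as a unit quaternion [x, y, z, w].
In Python, from bench import move_ptp, servo_line, goto_joints, move_gripper, sleep, inverse_kinematics, capture, PlanningError, close_job, spot_in, silhouettes, current_clock, current_joint_pos, current_qvel, current_joint_torque, current_position, current_orientation, current_force, current_torque, current_finger_gap gives the robot as it stands. Calls block until the motion is done:
- move_ptp(position, orientation): joint-space move of the TCP to a pose.
- servo_line(position, orientation=None, rate=0.15, contact_N=None): straight line of the TCP; orientation=None keeps the orientation; rate is the mean speed in m/s. With contact_N (N) it stops when the force on the tool has changed by that much, and returns True; else False.
- goto_joints(angles): joint-space move.
- move_gripper(opening): finger opening in m; the grip force is fixed at half the most; returns when the fingers have stopped.
- sleep(seconds).
- inverse_kinematics(position, orientation): joint angles nearest the present ones, or None.
- capture(name): name is "side" or "top"; returns a dict with "image" (480x640x3 uint8, blue, green, red), "range_z" (480x640 float32, m along the optical axis (not along the pixel's ray), 0 where there is no reading), "intrinsics" (3x3 intrinsics, pixels), "R" (3x3) and "t" (3): a world point X has camera coordinates R X + t. Camera axes: x right, y down, z forward; pixel columns grow to the right and rows downward; lengths in m; the calibration is good to about 2 mm. A picture is of the moment at which its call begins.
A pose or a line that the arm cannot do raises PlanningError and nothing moves.
- close_job(): hands the job in, once; it reports no verdict.
Trained networks look in the newest picture that a camera, given by its name, has taken for a name from the list of things; names that differ only in an ending like _2 or _b are one class to them, and where a whole thing is asked for, a point or a joint stands for the part that bears it (a point fixed in the world has none). Each returns a list of dicts, best first, with "conf" (0 to 1); they miss things now and then, are a little off and sometimes report something else, mostly with a low value. They report only what shows in the picture. A call takes as long as a camera call. They do not tell look-alikes from the thing itself.
- spot_in(camera, query): "xy" ([column, row] in pixels, amid what is visible of it).
- silhouettes(camera, query): "region" (480x640 bool, what is visible of it) and "xy" ([column, row] in pixels, amid what is visible of it).
Readings, each from a call of its own:
- current_clock(): time.
- current_joint_pos(): joint angles.
- current_qvel(): joint speeds.
- current_joint_torque(): joint torques, N m.
- current_position(): TCP position.
- current_orientation(): TCP orientation.
- current_force(): force on the tool from outside, world axes, zero at the start.
- current_torque(): the same for the moment, N m.
- current_finger_gap(): finger opening in m.
Only numpy, scipy, OpenCV 4.12 (cv2) and the standard library are available. Lean on these libraries where they do the work, as an engineer would, in place of code of your own. Each camera call takes 0.05 s, during which the arm holds its last target.

## Working session

There is one attempt and no reset: what is moved stays moved. The work goes in short steps, each a Python script; the robot and the scene stay as the last script left them, time stands still between calls to the robot, and variables do not carry over. Pictures are saved under pics/ and viewed, and the job is handed in when it is done.

```bash
mkdir -p pics; ls
python3 - <<'E'
from bench import *
import cv2
for c in ("top","side"):
    d=capture(c); cv2.imwrite(f"pics/{c}0.png",d["image"]); print(c,d["intrinsics"].round(1).tolist(),d["R"].round(3).tolist(),d["t"].round(3).tolist())
print(current_clock(),current_position(),current_orientation(),current_finger_gap())
E
```

```text
pics
top [[517.3, 0.0, 311.7], [0.0, 517.3, 252.1], [0.0, 0.0, 1.0]] [[-0.03, -1.0, -0.005], [-0.975, 0.03, -0.221], [0.221, -0.001, -0.975]] [0.03, 0.445, 0.946]
side [[488.4, 0.0, 321.8], [0.0, 488.4, 241.1], [0.0, 0.0, 1.0]] [[0.752, -0.659, -0.014], [-0.419, -0.462, -0.781], [0.509, 0.593, -0.624]] [-0.314, 0.225, 1.051]
0.1 [0.19121475 0.56804612 0.22188029] [ 8.12125511e-01  5.83482158e-01 -7.42624254e-04  4.17386125e-04] 0.08778986603986276
```

View pics/top0.png

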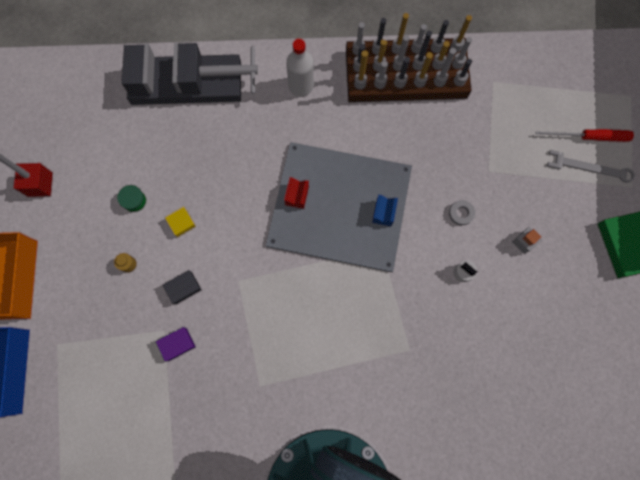

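View pics/side0.png

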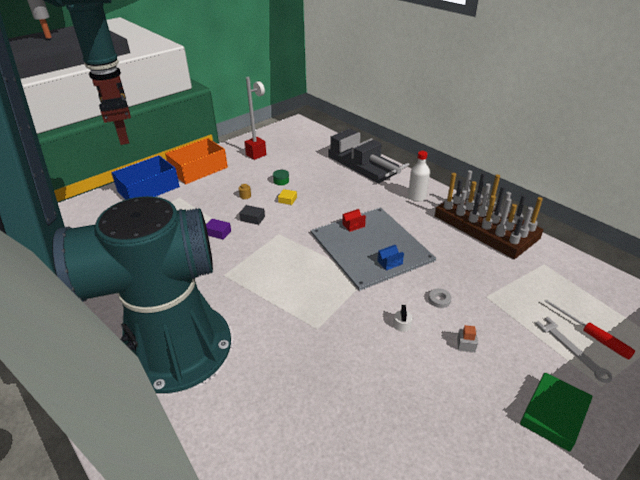

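The top view shows everything: red V-block at (297,193), blue at (385,210), riser at (182,288) with the purple look-alike at (175,344), brass at (124,262), graphite at (466,271) and copper at (528,240). Next I'll measure their poses.

```bash
cat > h.py <<'E'
from bench import *
import numpy as np, cv2
def cloud(d):
    K=d["intrinsics"];z=d["range_z"].astype(float)
    v,u=np.mgrid[0:480,0:640]
    P=np.stack([(u-K[0,2])/K[0,0]*z,(v-K[1,2])/K[1,1]*z,z],-1)
    W=(P-d["t"])@d["R"]
    W[z<=0]=np.nan
    return W
def ray_at(d,uv,h):
    K=d["intrinsics"];uv=np.atleast_2d(uv).astype(float)
    r=np.c_[(uv[:,0]-K[0,2])/K[0,0],(uv[:,1]-K[1,2])/K[1,1],np.ones(len(uv))]@d["R"]
    c=-d["R"].T@d["t"]
    return c+r*((h-c[2])/r[:,2])[:,None]
E
python3 - <<'E'
from h import *
import pickle
np.set_printoptions(precision=4,suppress=True)
d=capture("top");W=cloud(d);S={}
for q in ["plate","blue_vblock","red_vblock","riser","copper_electrode","brass_master","graphite_electrode","tin","yellow_case","bearing"]:
    for s in silhouettes("top",q)[:3]:
        m=s["region"]; S.setdefault(q,[]).append((s["conf"],s["xy"],m))
        z=W[m][:,2]; 
        print(q,round(s["conf"],2),np.round(s["xy"],1),m.sum(),"zq",np.nanpercentile(z,[2,25,50,75,98]).round(4), "mean",np.nanmean(W[m],0))
pickle.dump((d,S),open("s.pkl","wb"))
print(current_clock())
E
```

```text
plate 0.72 [338.1 208. ] 12309 zq [0.0078 0.0104 0.0117 0.013  0.0155] mean [ 0.5467 -0.043   0.0117]
blue_vblock 0.55 [382.5 210.4] 621 zq [0.013  0.0368 0.0427 0.047  0.0501] mean [ 0.5281 -0.1293  0.04  ]
red_vblock 0.9 [295.9 196.3] 617 zq [0.0133 0.0367 0.0425 0.0464 0.0504] mean [0.5691 0.0441 0.0398]
riser 0.69 [177.6 343.6] 906 zq [-0.0011  0.0268  0.0288  0.0302  0.0329] mean [0.2805 0.2814 0.0258]
riser 0.56 [183.3 289.4] 793 zq [0.0062 0.0272 0.0288 0.0302 0.0329] mean [0.3884 0.2714 0.0271]
copper_electrode 0.63 [527.  237.3] 458 zq [0.0047 0.027  0.0309 0.048  0.052 ] mean [ 0.4604 -0.4062  0.0332]
brass_master 0.57 [125.2 267.8] 336 zq [0.0077 0.0279 0.0314 0.0361 0.042 ] mean [0.4409 0.3845 0.0298]
graphite_electrode 0.78 [462.5 273.1] 424 zq [-0.0003  0.0248  0.0284  0.0377  0.0518] mean [ 0.4023 -0.2789  0.0292]
tin 0.58 [130.2 197.2] 612 zq [0.0008 0.0263 0.0285 0.03   0.0324] mean [0.5736 0.3785 0.0253]
yellow_case 0.6 [180.8 218.9] 582 zq [-0.0001  0.0209  0.0229  0.0242  0.0271] mean [0.5225 0.2808 0.0207]
bearing 0.69 [467.1 214.4] 466 zq [-0.0007  0.0118  0.014   0.0156  0.018 ] mean [ 0.5263 -0.2912  0.0126]
0.65
```

```bash
cat > fit.py <<'E'
from h import *
from scipy.optimize import minimize
def box(sx,sy,z0,z1):
    return np.array([[a*sx/2,b*sy/2,z] for a in(-1,1) for b in(-1,1) for z in(z0,z1)])
def cyl(r,z0,z1):
    t=np.linspace(0,2*np.pi,40,endpoint=False)
    return np.vstack([np.c_[r*np.cos(t),r*np.sin(t),0*t+z] for z in (z0,z1)])
M={"riser":[box(.044,.06,0,.03)],"copper_electrode":[box(.036,.036,0,.03),box(.022,.022,.03,.05)],
"brass_master":[cyl(.018,0,.032),cyl(.010,.032,.04)],"graphite_electrode":[cyl(.02,0,.028),box(.009,.03,.028,.05)],
"tin":[cyl(.026,0,.03)],"yellow_case":[box(.045,.045,0,.024)],"bearing":[cyl(.026,0,.015)],"plate":[box(.23,.26,0,.012)],
"red_vblock":[box(.05,.04,0,.036)],"blue_vblock":[box(.05,.04,0,.036)]}
SS=4
def render(d,parts,x,y,yaw,z0,roi):
    u0,v0,u1,v1=roi
    im=np.zeros(((v1-v0)*SS,(u1-u0)*SS),np.uint8)
    c,s=np.cos(yaw),np.sin(yaw)
    for p in parts:
        X=np.c_[x+c*p[:,0]-s*p[:,1],y+s*p[:,0]+c*p[:,1],p[:,2]+z0]
        C=X@d["R"].T+d["t"];uv=(C[:,:2]/C[:,2:])@np.diag([d["intrinsics"][0,0],d["intrinsics"][1,1]])+d["intrinsics"][:2,2]
        q=((uv-[u0,v0]+.5)*SS-.5)*16
        cv2.fillConvexPoly(im,cv2.convexHull(q.round().astype(np.int32)),255,cv2.LINE_AA,4)
    return cv2.resize(im,None,fx=1/SS,fy=1/SS,interpolation=cv2.INTER_AREA)/255.
def fit(d,name,mask,x,y,z0=0,yaws=None):
    vs,us=np.nonzero(mask);roi=(max(us.min()-12,0),max(vs.min()-12,0),min(us.max()+13,640),min(vs.max()+13,480))
    m=mask[roi[1]:roi[3],roi[0]:roi[2]].astype(float)
    def cost(p):
        r=render(d,M[name],p[0],p[1],p[2],z0,roi);return 1-np.minimum(r,m).sum()/np.maximum(r,m).sum()
    best=None
    for w in (np.arange(0,np.pi,np.pi/12) if yaws is None else yaws):
        o=minimize(cost,[x,y,w],method="Nelder-Mead",options=dict(initial_simplex=np.array([[x,y,w],[x+.01,y,w],[x,y+.01,w],[x,y,w+.15]]),xatol=1e-4,fatol=1e-4))
        if best is None or o.fun<best.fun:best=o
    return best.x,1-best.fun
E
python3 - <<'E'
from fit import *
import pickle
np.set_printoptions(precision=4,suppress=True)
d,S=pickle.load(open("s.pkl","rb"));W=cloud(d)
vis=d["image"].copy()
for q in S:
    for i,(c,xy,m) in enumerate(S[q]):
        mu=np.nanmean(W[m],0)
        z0=.012 if "vblock" in q else 0
        out=[]
        ms=[m]
        if q!="plate":
            k=cv2.dilate(m.astype(np.uint8),np.ones((9,9)))>0
            ms.append(k&(W[:,:,2]>z0+.006))
        for mm in ms:
            p,iou=fit(d,q,mm,mu[0],mu[1],z0,yaws=[-.2,0,.2] if z0 or q=="plate" else None)
            print(q,i,"xyyaw",p,"iou",round(iou,3))
E
```

```text
plate 0 xyyaw [ 0.5523 -0.0435 -0.2338] iou 0.881
blue_vblock 0 xyyaw [ 0.5308 -0.1304 -0.2403] iou 0.947
blue_vblock 0 xyyaw [ 0.5314 -0.1309 -0.2462] iou 0.907
red_vblock 0 xyyaw [ 0.5725  0.0442 -0.2203] iou 0.932
red_vblock 0 xyyaw [ 0.5738  0.0444 -0.2319] iou 0.903
riser 0 xyyaw [0.281  0.2837 3.5947] iou 0.955
riser 0 xyyaw [0.2809 0.284  0.4543] iou 0.921
riser 1 xyyaw [0.3904 0.2742 0.516 ] iou 0.915
riser 1 xyyaw [0.3909 0.2746 0.5034] iou 0.915
copper_electrode 0 xyyaw [ 0.4644 -0.413   0.6738] iou 0.913
copper_electrode 0 xyyaw [ 0.4642 -0.4129  0.6726] iou 0.914
brass_master 0 xyyaw [0.4429 0.3884 0.0918] iou 0.869
brass_master 0 xyyaw [0.4436 0.3887 0.3666] iou 0.881
graphite_electrode 0 xyyaw [ 0.4048 -0.2832  1.943 ] iou 0.948
graphite_electrode 0 xyyaw [ 0.4055 -0.2844  2.0947] iou 0.899
tin 0 xyyaw [0.5768 0.3815 0.3545] iou 0.907
tin 0 xyyaw [0.5786 0.3831 0.3255] iou 0.878
yellow_case 0 xyyaw [0.5252 0.2825 0.5425] iou 0.938
yellow_case 0 xyyaw [0.5259 0.2827 0.5496] iou 0.896
bearing 0 xyyaw [ 0.5281 -0.2925  0.0919] iou 0.802
bearing 0 xyyaw [ 0.5285 -0.2914  0.2913] iou 0.722
```

Run:
```python
import pickle,cv2
d,S=pickle.load(open("s.pkl","rb"))
im=d["image"]
a=cv2.resize(im[180:360,90:220],None,fx=3,fy=3,interpolation=cv2.INTER_CUBIC)
b=cv2.resize(im[180:300,430:560],None,fx=3,fy=3,interpolation=cv2.INTER_CUBIC)
import numpy as np
o=np.zeros((540,790,3),np.uint8);o[:a.shape[0],:390]=a;o[:b.shape[0],400:790]=b
cv2.imwrite("pics/zoom.png",o)
```

```text
(no output)
```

View pics/zoom.png

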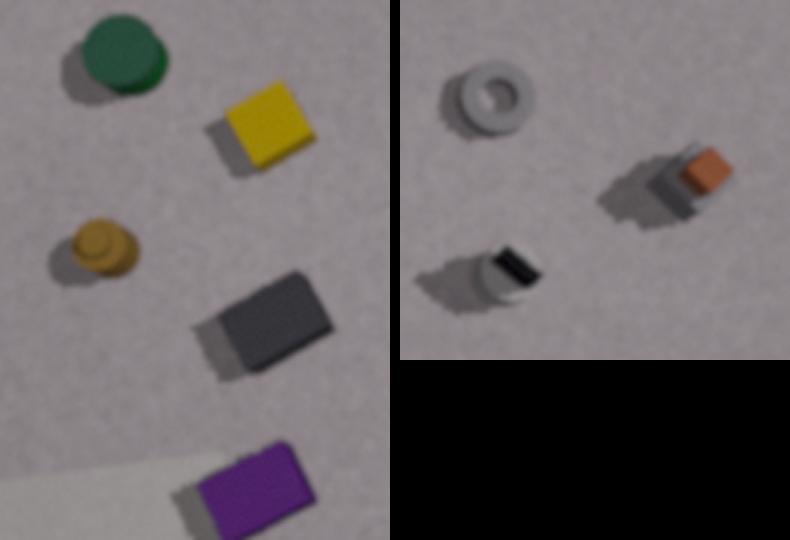

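The plate centre from the V-blocks (0.552, −0.043, yaw −0.235) agrees with the plate fit. Zoomed in, the dark riser, copper, brass and graphite are upright where the networks put them; riser detection #0 is the purple look-alike. I'll start with the riser.

```bash
cat > pp.py <<'E'
from h import *
PC=np.array([.552,-.0433]);PY=-.235
def plate2w(x,y):
    c,s=np.cos(PY),np.sin(PY);return PC+[c*x-s*y,s*x+c*y]
def q(th): return [np.cos(th/2),np.sin(th/2),0,0]
def bestyaw(pos,ths):
    j0=current_joint_pos();b=None
    for th in ths:
        j=inverse_kinematics(pos,q(th))
        if j is None: continue
        if abs(j[5])>2.9: continue
        c=abs(j[5])+.3*abs(j[5]-j0[5])
        if b is None or c<b[0]: b=(c,th)
    return b[1]
def pick(x,y,yaw,tip,opening,sym):
    ths=[yaw+k*sym for k in range(-6,7) if abs(yaw+k*sym)<2*np.pi]
    th=bestyaw([x,y,tip],ths)
    move_gripper(opening)
    move_ptp([x,y,.13],q(th))
    c=servo_line([x,y,tip],rate=.1,contact_N=12)
    print("down",c,current_position().round(4),"th",round(th,3))
    if c: return th
    move_gripper(0.0);print("gap",round(current_finger_gap(),4))
    servo_line([x,y,.14],rate=.12);print("gap lifted",round(current_finger_gap(),4),"F",np.round(current_force(),1),"t",current_clock())
    return th
def place(x,y,yaw,tipz,sym,opening):
    th=bestyaw([x,y,tipz],[yaw+k*sym for k in range(-6,7) if abs(yaw+k*sym)<2*np.pi])
    move_ptp([x,y,max(.15,tipz+.05)],q(th))
    servo_line([x,y,tipz+.012],rate=.12); sleep(.2)
    c=servo_line([x,y,tipz-.004],rate=.02,contact_N=5)
    print("contact",c,current_position().round(4),"want tip",round(tipz,4))
    sleep(.2);move_gripper(opening)
    servo_line([x,y,max(.15,tipz+.08)],rate=.12)
    print("gap",round(current_finger_gap(),4),"t",current_clock())
E
python3 - <<'E'
from pp import *
print(current_force())
pick(.3906,.2744,.51,.007,.066,np.pi)
E
```

```text
[ 0.22092425 -0.17595813  0.12219085]
down False [0.391  0.2746 0.0074] th -5.773
gap 0.0438
gap lifted 0.044 F [ 0.4  0.6 -7.4] t 5.6917
```

Run:
```python
from pp import *
place(PC[0],PC[1],PY,.019,np.pi,.062)
move_ptp([.45,-.36,.2],current_orientation())
d=capture("top");cv2.imwrite("pics/top1.png",d["image"])
import pickle
pickle.dump(d,open("t1.pkl","wb"))
from fit import *
W=cloud(d)
for s in silhouettes("top","riser"):
    m=s["region"];mu=np.nanmean(W[m],0)
    z0=.012 if mu[0]>.45 else 0
    p,i=fit(d,"riser",m,mu[0],mu[1],z0);print(s["conf"],s["xy"],p.round(4),round(i,3))
```

```text
contact True [ 0.5519 -0.0433  0.0191] want tip 0.019
gap 0.0619 t 10.9333
0.64 [169.8, 345.1] [0.2809 0.2843 0.4561] 0.728
```

View pics/top1.png

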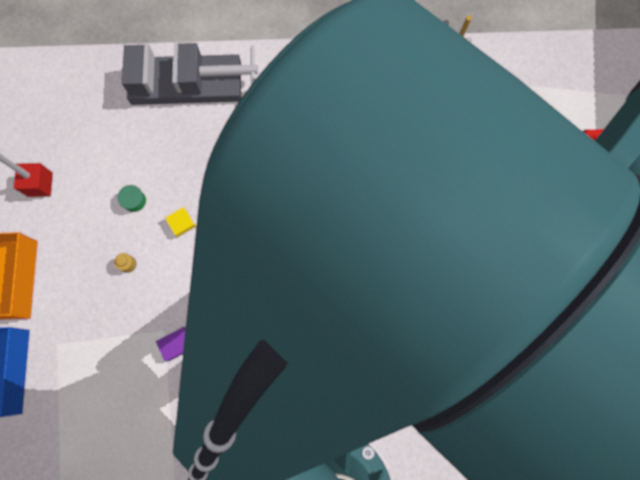

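The arm blocks the top view here. The contact height was right for the riser. I'll fetch the brass master from the left next and check the riser from there.

Run:
```python
from pp import *
from fit import *
pick(.4433,.3886,np.pi/2+PY,.008,.062,np.pi/6)
j=list(current_joint_pos()); j2=[1.131,0.359,1.51,0,1.272,j[5]]
goto_joints(j2)
d=capture("top");cv2.imwrite("pics/top2.png",d["image"])
W=cloud(d)
for n in ("riser","red_vblock","blue_vblock"):
  for s in silhouettes("top",n):
    m=s["region"];mu=np.nanmean(W[m],0)
    z0=.012 if mu[0]>.45 else 0
    p,i=fit(d,n,m,mu[0],mu[1],z0,yaws=[-.3,0,.3]);print(n,s["conf"],s["xy"],p.round(4),round(i,3))
```

```text
down False [0.4438 0.389  0.0086] th 0.812
gap 0.0347
gap lifted 0.0347 F [ 0.7  0.4 -3.6] t 18.3417
riser 0.96 [342.5, 204.1] [ 0.5511 -0.0438 -0.238 ] 0.951
riser 0.96 [176.2, 344.0] [0.2805 0.283  0.4236] 0.872
red_vblock 0.85 [295.3, 193.1] [ 0.5725  0.0444 -0.2202] 0.903
blue_vblock 0.76 [382.4, 211.7] [ 0.5305 -0.1304 -0.2369] 0.938
```

View pics/top2.png

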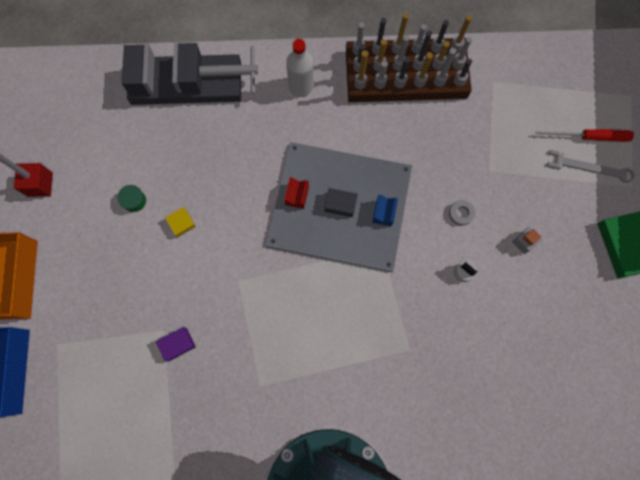

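Riser confirmed at (341,203): (0.551, −0.044, yaw −0.238), which matches the plate centre. The brass grip reads 34.7 mm where I expected 36, so I'll check it in the side view.

Run:
```python
from pp import *
p=plate2w(-.073,-.09);print(p)
th=bestyaw([p[0],p[1],.02],[np.pi/2+PY+k*np.pi for k in (-2,-1,0,1)])
move_ptp([p[0],p[1],.15],q(th))
d=capture("side");cv2.imwrite("pics/side3.png",cv2.resize(d["image"][100:340,220:540],None,fx=2.5,fy=2.5,interpolation=cv2.INTER_CUBIC))
print(current_position(),current_finger_gap(),current_clock())
```

```text
[ 0.46005058 -0.11382875]
[ 0.46033803 -0.11325776  0.15006359] 0.034473749513743115 22.4167
```

View pics/side3.png

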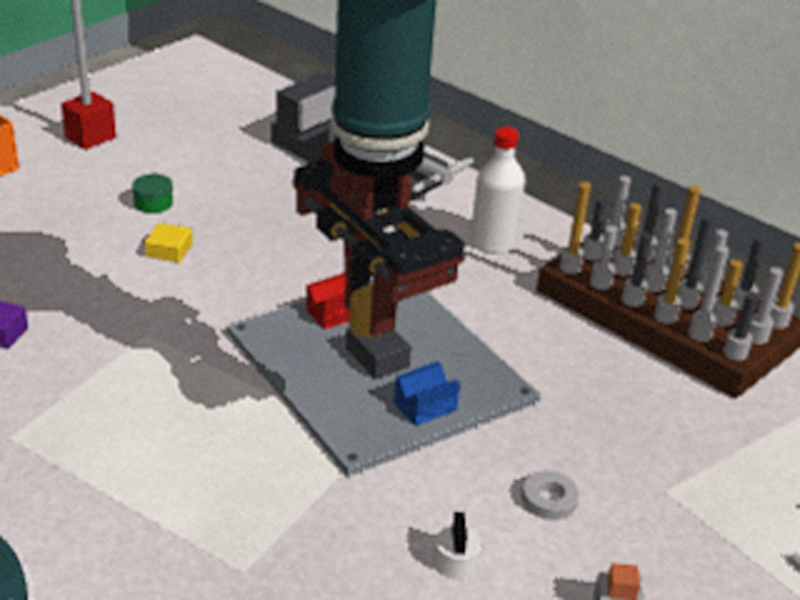

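Run:
```python
from pp import *
d=capture("side");W=cloud(d)
for s in silhouettes("side","brass_master")[:2]:
    m=s["region"];P=W[m];print(s["conf"],np.round(s["xy"]),m.sum(),np.nanmedian(P,0).round(4),np.nanpercentile(P,[5,95],axis=0).round(4).tolist())
p=plate2w(-.073,-.09)
servo_line([p[0],p[1],.032],rate=.12); sleep(.2)
c=servo_line([p[0],p[1],.016],rate=.02,contact_N=4)
print(c,current_position().round(4),current_finger_gap())
move_gripper(.064)
servo_line([p[0],p[1],.15],rate=.15)
goto_joints([1.131,0.359,1.51,0,1.272,current_joint_pos()[5]])
from fit import *
d=capture("top");cv2.imwrite("pics/top4.png",cv2.resize(d["image"][130:300,250:500],None,fx=3,fy=3,interpolation=cv2.INTER_CUBIC));W=cloud(d)
for s in silhouettes("top","brass_master")[:2]:
    m=s["region"];mu=np.nanmean(W[m],0);pp,i=fit(d,"brass_master",m,mu[0],mu[1],.012,yaws=[0])
    r=pp[:2]-PC;c,sn=np.cos(PY),np.sin(PY);print(s["conf"],np.round(s["xy"]),pp.round(4),round(i,3),"plate",[c*r[0]+sn*r[1],-sn*r[0]+c*r[1]])
print(current_clock())
```

```text
0.67 [362. 228.] 158 [ 0.4447 -0.1154  0.1672] [[0.4398, -0.1262, 0.1452], [0.4582, -0.1024, 0.1818]]
True [ 0.4599 -0.1138  0.0199] 0.03411624461967157
0.87 [381. 247.] [ 0.4588 -0.1134  0.1068] 0.937 plate [np.float64(-0.0742846780069519), np.float64(-0.08989531884382726)]
28.825
```

View pics/top4.png

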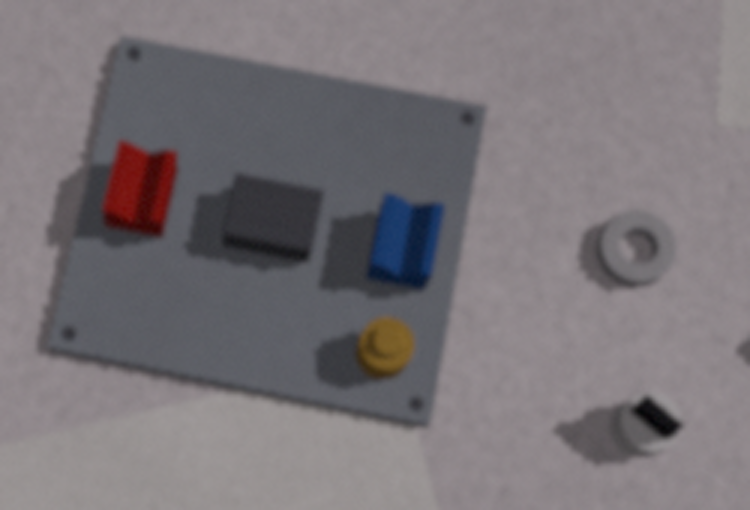

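Brass sits upright at (385,345) in the crop, plate coordinates (−74, −90) mm, on target. The low gap reading comes from the pads' compliance. Copper is next.

Run:
```python
from pp import *
pick(.4643,-.413,.673,.007,.060,np.pi/2)
d=capture("side");cv2.imwrite("pics/side5.png",cv2.resize(d["image"][200:440,320:640],None,fx=2.5,fy=2.5,interpolation=cv2.INTER_CUBIC))
place(.5516,-.0435,-.2365,.049,np.pi,.056)
```

```text
down False [ 0.4647 -0.4135  0.0077] th -0.898
gap 0.0357
gap lifted 0.036 F [-0.1  0.7 -4.7] t 35.8333
contact True [ 0.5515 -0.0435  0.0491] want tip 0.049
gap 0.0559 t 40.725
```

View pics/side5.png

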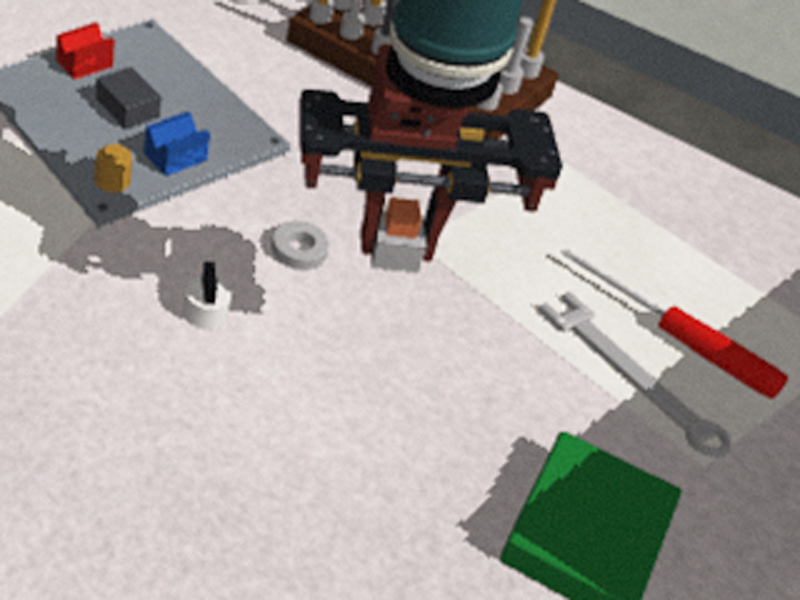

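The copper was gripped squarely by its holder and contact came at the expected height. Now the graphite.

Run:
```python
from pp import *
th=pick(.4052,-.2838,1.05,.006,.064,np.pi/12)
p=current_position();servo_line([p[0],p[1],.2],rate=.15)
t=plate2w(.075,.09);print(t)
yaw=bestyaw([t[0],t[1],.02],[np.pi/2+PY+k*np.pi for k in (-2,-1,0,1)])
move_ptp([t[0],t[1],.2],q(yaw))
place(t[0],t[1],yaw,.018,2*np.pi,.062)
servo_line([t[0],t[1],.22],rate=.2)
goto_joints([1.131,0.359,1.51,0,1.272,-.115])
from fit import *
d=capture("top");cv2.imwrite("pics/top6.png",cv2.resize(d["image"][130:300,250:500],None,fx=3,fy=3,interpolation=cv2.INTER_CUBIC));cv2.imwrite("pics/top6f.png",d["image"]);W=cloud(d)
for n,z0 in (("brass_master",.012),("graphite_electrode",.012),("copper_electrode",.042),("riser",.012),("red_vblock",.012),("blue_vblock",.012),("tin",0),("yellow_case",0),("bearing",0)):
  for s in silhouettes("top",n)[:2]:
    m=s["region"];mu=np.nanmean(W[m],0);pp,i=fit(d,n,m,mu[0],mu[1],z0,yaws=[-.3,.6,1.4] if n=="graphite_electrode" else [-.3,0])
    r=pp[:2]-PC;c,sn=np.cos(PY),np.sin(PY);print(n,round(s["conf"],2),np.round(s["xy"]),pp.round(4),round(i,3),"plate",np.round([c*r[0]+sn*r[1],-sn*r[0]+c*r[1]],4),"zmax",np.nanpercentile(W[m][:,2],97).round(4))
d=capture("side");cv2.imwrite("pics/side6.png",cv2.resize(d["image"][130:310,250:490],None,fx=3,fy=3,interpolation=cv2.INTER_CUBIC))
print(current_clock())
```

```text
down False [ 0.4055 -0.2841  0.0065] th -0.521
gap 0.0397
gap lifted 0.0396 F [ 0.   0.8 -1.3] t 45.3583
[0.64589444 0.02676307]
contact True [0.6457 0.0267 0.018 ] want tip 0.018
gap 0.062 t 51.6417
brass_master 0.63 [380. 247.] [ 0.4585 -0.1134  0.0571] 0.939 plate [-0.0746 -0.09  ] zmax 0.0537
graphite_electrode 0.64 [304. 157.] [0.6458 0.0271 1.158 ] 0.87 plate [0.0749 0.0903] zmax 0.0638
copper_electrode 0.6 [340. 199.] [ 0.5511 -0.0423 -0.2278] 0.914 plate [-0.0011  0.0008] zmax 0.0936
riser 0.67 [177. 344.] [0.28   0.2803 0.4498] 0.944 plate [-0.3399  0.2514] zmax 0.0322
riser 0.55 [340. 212.] [ 0.5515 -0.0436 -0.2376] 0.471 plate [-0.0004 -0.0004] zmax 0.0461
red_vblock 0.91 [296. 194.] [ 0.5729  0.0443 -0.2098] 0.921 plate [-0.0001  0.0901] zmax 0.0499
red_vblock 0.68 [339. 214.] [ 0.484  -0.0378  0.6512] 0.06 plate [-0.0674 -0.0104] zmax 0.0154
blue_vblock 0.58 [384. 212.] [ 0.5294 -0.1306 -0.2445] 0.938 plate [-0.0016 -0.0902] zmax 0.05
tin 0.64 [130. 197.] [ 0.5781  0.3826 -0.1303] 0.917 plate [-0.0738  0.4202] zmax 0.0325
yellow_case 0.76 [177. 220.] [0.5258 0.2823 0.5923] 0.873 plate [-0.1013  0.3106] zmax 0.027
bearing 0.97 [458. 215.] [ 0.5284 -0.2907  0.0536] 0.837 plate [ 0.0347 -0.2461] zmax 0.0182
55.2
```

View pics/top6.png

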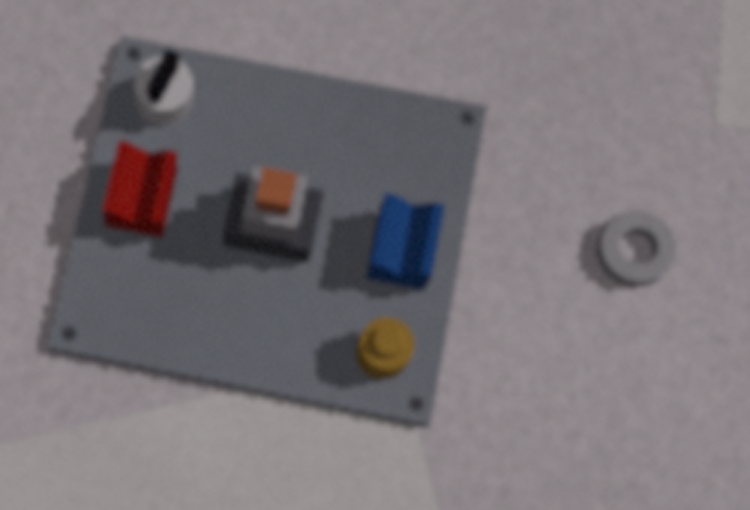

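View pics/side6.png

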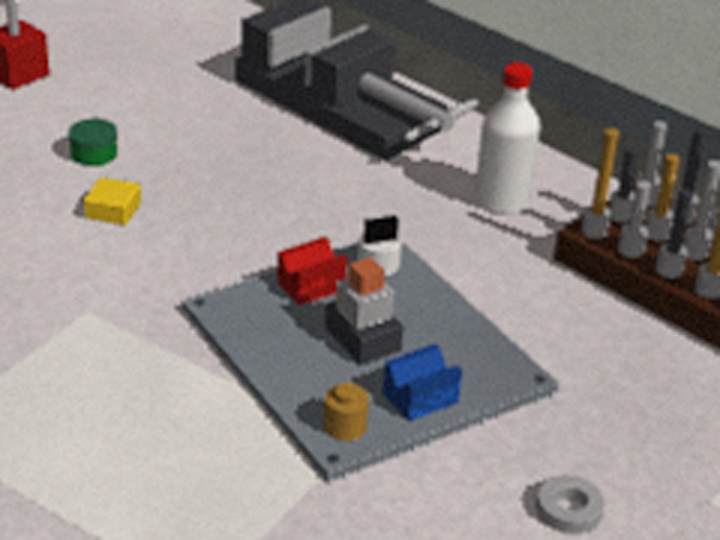

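Both views show everything upright and in place. In the top crop, copper is centred on the riser at (275,200), graphite is behind red at (165,85) and brass is in front of blue at (385,345). The bystanders are unmoved, so I'm handing in.

```bash
python3 -c "
from bench import *
print(current_finger_gap(),current_position(),current_force());close_job()"
```

```text
0.06235474188287959 [0.19159721 0.56899169 0.22266253] [-1.3088776   1.19550839  0.63056154]
the job is handed in; nothing more can be done
```

All four parts are in place and the job is handed in at about 55 s. The gripper is open, and the arm is back at its start pose, away from the plate.

Positions from the last top-camera fits, in plate coordinates:

| Part | Measured (mm) | Target (mm) |
|---|---|---|
| Riser | within 1 of midway, square to about 0.003 rad | 0, 0 |
| Copper electrode | 1–2 from the riser's centre, square to about 0.01 rad | on the riser's centre |
| Brass master | −74.6, −90.0 | −73, −90 |
| Graphite electrode | 74.9, 90.3 | 75, 90 |

- **Upright and clear of bystanders:** both camera views show the four parts upright. The tin, yellow case and bearing fits are within about 2 mm of where they started, and I did not touch the purple look-alike.
- **Checks that disagreed:**
  - The gripper read 34–35 mm on the 36 mm brass master. The fit after placing showed it centred, so I put this down to pad compliance.
  - The final riser fit overlapped poorly (0.47) because the electrode hides most of it. An earlier unobstructed fit (0.95) gave the same pose.
  - The network also reported a second "red V-block" at (339,214), next to the riser. Its fit overlap was 0.06 and the picture shows no block there, so I ignored it.

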